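# Refit the speaker's toothed volume dial

## Task

The black toothed volume dial with its silver grip bar has come off the silver speaker and lies on the console. Hold it over the round toothed well on top of the speaker, turn it until its teeth mesh with the gaps of the well, push it down fully home against the stiff stub inside, and let go. Leave the vase, the remote and the coaster where they are.

Things in the scene. Friction and masses are not known exactly. Their poses are not given: they have to be found in the camera images.
- dial_c (a point): Loose black plastic volume dial, about 80 g, lying grip bar up, 41 mm tall. A disc 48 mm across, 12 mm thick, with 6 teeth round its foot; on it an aluminium grip bar 46 mm long (x), 18 mm wide (y), sides 12 to 41 mm above the underside. This point is on the axis, 20 mm above the underside; z up the axis, x along the bar, two teeth point along +x and -x, the rest at 60 degree steps.
- dial_tooth (a point): The tip of the dial's tooth on +x, 32 mm from the dial's axis and 3.5 mm above its underside; same axes as dial_c. Each of the 6 teeth is 9 mm wide and 7 mm thick, flush with the dial's underside, and they measure 64 mm tip to tip. The lowest 3 mm of the disc's rim are chamfered.
- well (a point): The toothed well: a ring on the speaker's flat top, 92 mm outside, 14 mm high, with 6 inward teeth 12 mm wide leaving a round opening 53 mm across (76 mm behind the teeth). This point is on its axis at the floor, 100 mm above the console; z up, x through the middle of a gap. The dial fits when its x agrees with this x to a multiple of 60 degrees (play 7 degrees and 2.5 mm either way).
- well_gap (a point): The middle of the well's gap on +x, 32 mm from the axis, level with the ring's top; same axes as well. The other gaps lie at 60 degree steps. If the teeth clash, the dial stays 14 mm above the floor. The ring can be turned about its axis, but stiffly (0.3 N m).
- speaker: Silver aluminium speaker, a box 150 (x) by 240 (y) by 100 mm high, fixed to the console; origin at the centre of its underside. The well is on the middle of its top; the well's yaw differs from the speaker's.
- stub (a joint): Stiff black stub, 18 mm across, in the middle of the well. 0: up, its top 7 mm above the well's floor; 0.007 (m): fully down, flush with the floor. It goes down when pushed with about 6 N and stays where it is left. A meshed dial first rests on it, 7 mm above the floor, and must be pushed the rest of the way.
- vase_c (a point): White ceramic vase shaped like a leaf, 175 mm tall, 94 mm wide, 54 mm thick, standing on the console; this point is half-way up on its axis. Must not be knocked.
- remote_c (a point): Red plastic fan remote, 120 x 38 x 14 mm, lying flat on the console; this point is its centre, x along its length. Leave it alone.
- coaster_center (a point): Round wooden coaster, 96 mm across, 9 mm thick, lying flat on the console; this point is its centre. Leave it alone.

How it is judged:
At the end, for the whole second after the job is handed in: The dial sits upright (within 0.08 rad) in the well, its centre within 5 mm of the well's axis, its underside within 2.5 mm of the well's floor, and the stub is pushed down at least 5.5 mm (horizontal distance between dial_c and well below 0.005 m and z of dial_c in the frame of well below 0.0225 m and angle between dial_c's own z axis and vertical below 0.08 rad and value of joint stub above 0.0055 m); the robot touches nothing.
It fails at once if the vase is knocked (shifted over 40 mm or tipped) (distance of vase_c from where it was at the start of the episode above 0.04 m or angle between vase_c's own z axis and vertical above 0.3 rad).
It fails at once if the remote is moved over 40 mm (distance of remote_c from where it was at the start of the episode above 0.04 m).
It fails at once if the coaster is moved over 40 mm (distance of coaster_center from where it was at the start of the episode above 0.04 m).
It also fails if it takes over 42 s, if anything falls off the work surface, if the arm or the gripper's body presses on something with over 40 N, if the wrist force passes 120 N, or if a joint passes its speed limit or range.

## Robot

A 7-joint arm with a two-finger parallel gripper is mounted at the origin on the work surface. World frame = base frame: x ahead of the robot, y to its left, z up, the work surface at z = 0. Lengths are in m, angles in rad, forces in N, time in s.
With the tool pointing down it reaches from about 0.35 to 0.9 m from the base axis. Payload 8.1 kg.
Tool frame: the origin (TCP) lies between the finger pads; the fingertips stand ctrl.tips_ahead ahead of it and the grasp point (between the pads) is the TCP (ctrl.tips_ahead is the distance from the TCP to the fingertips, in m); z points along the fingers, y is the direction in which the jaws open and shut (so a half turn about z gives the same grasp; the last joint's range is limited). The gripper opens to 92 mm and grips with 3 to 60 N. Pads are 19 mm wide; open, the fingers measure 130 mm over their backs; the gripper's body (75 mm by 190 mm) begins 47 mm behind the grasp point.
Start: joints at [1.038, 0.434, 0.025, 1.573, -0.012, 1.134, -0.075], TCP at [0.26, -0.568, 0.246] pointing down, gripper open.
Joint ranges: [-2.62, 2.62], [-0.44, 2.09], [-1.27, 1.32], [0.08, 2.57], [-1.32, 4.46], [0.12, 2], [-2.74, 2.74]. Speed limits (rad/s): [2.22, 2.22, 3.01, 3.01, 3.14, 3.14, 3.14].

## Interface

Orientations are given as a unit quaternion [x, y, z, w].
In Python, from cell import telemetry, viewer, ticket, ctrl gives the robot as it stands. The module is installed in compiled form; this text tells all that it offers.
- The arm moves only by the tool carry_out, never from a script. Its argument "motion" is a list that holds one entry, the list of rows, each a list of 7 numbers: the opening, from -1 (shut) to 1 (fully open), so that 0 is half open, then the shift along the tool's x, y, z in m, then the turn, a rotation vector about the tool's x, y, z in degrees. A call has 1 to 10 rows; each row is the pose to reach, as a shift and turn from the pose commanded when the call began, along the tool's axes at that moment; what a row does not reach only later rows make up. A row lasts 1/8 s, in which the tool goes at most 62.5 mm and 10.7 degrees, less where a joint would pass 70% of its speed; a pose out of reach is approached as far as the arm can. A call with a gripper value outside its range is refused whole. The fingers move at their own pace and stop on an object; the grip force is fixed at half the most. Time passes only in rows, so rows that repeat a pose let the fingers close. It gives the time, the measured TCP pose, the force and the opening at its end, in the units of the state.
- telemetry.read_state(): the state, without advancing time (a new reading comes with each control period).
- viewer.read_camera(name): name is "scene" or "top" or "wrist"; returns a dict with "image" (420x560x3 uint8, red, green, blue), "fx", "fy", "cx", "cy" (pixels), "camera_from_world" (4x4, takes a point from world to camera coordinates). Camera axes: x right, y down, z forward; pixel columns grow to the right and rows downward; lengths in m; the calibration is good to about 2 mm. A picture is of the moment at which its call begins. There is no depth.
- ticket.job_done(): hands the job in, once; it reports no verdict.
The state is a dict: "time": time; "joint_positions": joint angles; "qd": joint speeds; "effort": joint torques, N m; "tcp_pos": TCP position; "orientation": TCP orientation; "force": force on the tool from outside, world axes, zero at the start; "torque": the same for the moment, N m; "opening": finger opening in m.
Only numpy, scipy, OpenCV 4.12 (cv2) and the standard library are available. Lean on these libraries where they do the work, as an engineer would, in place of code of your own. Each camera call takes 0.05 s, during which the arm holds its last target.

## Working session

There is one attempt and no reset: what is moved stays moved. The work goes in short steps, Python scripts to look and compute and a tool call to move; the robot and the scene stay as the last step left them, time stands still between calls to the robot, and variables do not carry over. Pictures are saved under pics/ and viewed, and the job is handed in when it is done.

Besides the shell and the picture viewer there is one more tool, called after "Request:" by a JSON object that holds its "name" and its "arguments". carry_out: Moves the arm, as the interface text tells. Its arguments: {"type":"object","properties":{"motion":{"type":"array"}},"required":["motion"]}

```bash
mkdir -p pics
python3 - <<'E'
from cell import telemetry, viewer, ticket, ctrl
import cv2
print(ctrl.tips_ahead); print(telemetry.read_state())
for n in ["scene","top","wrist"]:
    c=viewer.read_camera(n); cv2.imwrite(f"pics/{n}0.png",c["image"][:,:,::-1]); print(n,c["fx"],c["fy"],c["cx"],c["cy"],c["camera_from_world"].tolist() if hasattr(c["camera_from_world"],'tolist') else c["camera_from_world"])
E
```

```text
0.019
{'time': 0.0, 'joint_positions': array([ 1.03841737,  0.4351979 ,  0.02500261,  1.57407848, -0.01160266,
        1.13397243, -0.0751166 ]), 'qd': array([ 0.00024544,  0.00390186,  0.00038605,  0.00104792,  0.00088076,
        0.00202082, -0.00015884]), 'effort': array([-5.98371626e-04, -6.67861819e+01,  9.84483585e-01, -3.14452422e+01,
       -6.05796184e-02,  4.30582662e-02,  1.79964782e-04]), 'tcp_pos': array([ 0.26016292, -0.56776964,  0.24496807]), 'orientation': array([ 9.77011865e-01,  2.13183596e-01, -2.32351359e-04, -7.18888634e-04]), 'force': array([-0.2494831 ,  0.28916249, -0.28626473]), 'torque': array([0.01543593, 0.02889321, 0.01255244]), 'opening': 0.0916728512552177}
scene 522.0776475319234 522.0776475319234 275.93241117513094 205.96019501701534 [[0.6328429629136979, 0.7740704374775986, 0.018020602483020207, -0.4539088736476144], [0.46608884954964697, -0.36226070642177155, -0.8071730699845515, -0.19240399738160943], [-0.6182806552174333, 0.5192129990726717, -0.590039738473489, 1.5059426529951727], [0.0, 0.0, 0.0, 1.0]]
top 446.8462517615841 446.8462517615841 283.68304027401535 202.5364107868003 [[0.01070941928865329, -0.9999347053383195, -0.00398665253913875, 0.03953984913143589], [-0.991561773339011, -0.010104472927385831, -0.12924066418761335, 0.6332471214522166], [0.12919194243951726, 0.005337104723324078, -0.9916052426857558, 1.0310489891685055], [0.0, 0.0, 0.0, 1.0]]
wrist 359.6503712449042 359.6503712449042 277.3297691583933 208.91688077384745 [[0.41666926828772577, -0.9090576739015543, -0.000930798189403279, -0.6238525770228535], [-0.8795861620492104, -0.40341909734575593, 0.2521531586720235, -0.03089446042873786], [-0.229597265654699, -0.10424575491325107, -0.9676868905728003, 0.389404695180697], [0.0, 0.0, 0.0, 1.0]]
```

View pics/scene0.png

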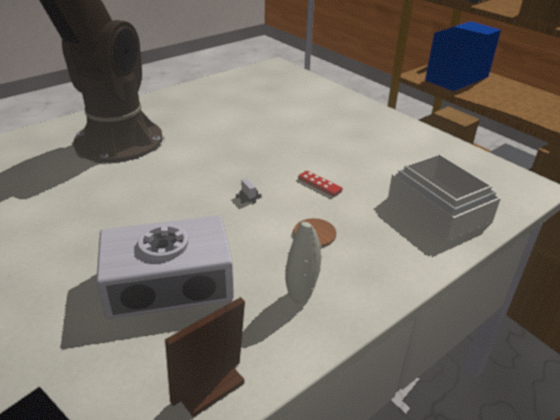

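View pics/top0.png

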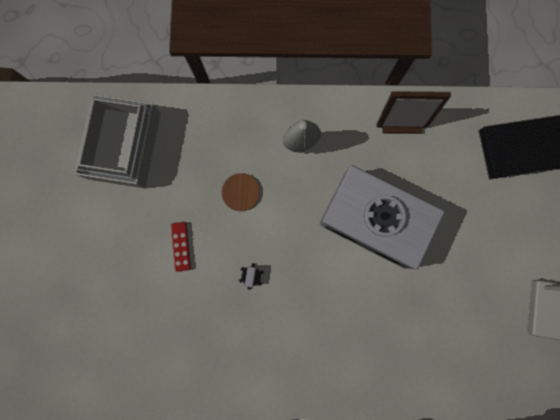

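View pics/wrist0.png

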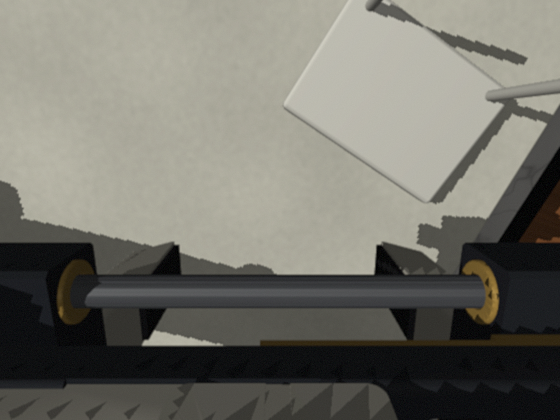

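Scene view: dial at about (249,190) and well at (163,242). Top view: dial at (251,276), well at (385,215), vase (301,135), remote (181,247) and coaster (241,192). I'll zoom in next and compute positions.

```bash
cat > h.py <<'E'
import numpy as np, cv2
from cell import telemetry, viewer, ctrl
from scipy.spatial.transform import Rotation as R
def cam(n): return viewer.read_camera(n)
def ray(c,u,v):
    T=np.array(c["camera_from_world"]); Rm=T[:3,:3]; o=-Rm.T@T[:3,3]
    d=Rm.T@np.array([(u-c["cx"])/c["fx"],(v-c["cy"])/c["fy"],1.0]); return o,d
def onz(c,u,v,z):
    o,d=ray(c,u,v); return o+d*(z-o[2])/d[2]
def proj(c,p):
    T=np.array(c["camera_from_world"]); q=T[:3,:3]@np.asarray(p)+T[:3,3]
    return np.array([c["fx"]*q[0]/q[2]+c["cx"],c["fy"]*q[1]/q[2]+c["cy"]])
def crop(img,u,v,r,s,name):
    k=img[max(0,v-r):v+r,max(0,u-r):u+r]; cv2.imwrite(name,cv2.resize(k,None,fx=s,fy=s,interpolation=cv2.INTER_NEAREST)[:,:,::-1]);
E
python3 - <<'E'
from h import *
c=cam("top"); im=c["image"]
a=im[256:296,231:271]; b=im[190:240,360:410]
out=np.hstack([cv2.resize(a,(400,400),interpolation=0),cv2.resize(b,(400,400),interpolation=0)])
cv2.imwrite("pics/z1.png",np.clip(out[:,:,::-1].astype(float)*1.5,0,255).astype('uint8'))
print(onz(c,251,276,.04),onz(c,385,215,.114),onz(c,301,135,.17),onz(c,181,247,.014),onz(c,241,192,.009))
E
```

```text
[0.45789672 0.12117766 0.04      ] [ 0.59764301 -0.17996148  0.114     ] [0.76287321 0.00978704 0.17      ] [0.52477091 0.29480385 0.014     ] [0.66226933 0.15249091 0.009     ]
```

View pics/z1.png

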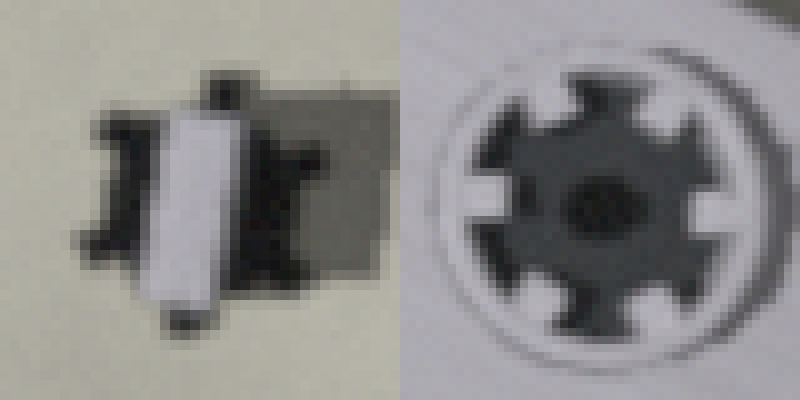

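Zoomed, the dial's bar spans about (251,266)–(249,287), with tooth tips at (253.8,265) and (249.5,288). The well's gaps run nearly vertically in the image, around centre (385,215.5). Next come the exact bar centre and angle, and the gap angle.

Run:
```python
from h import *
c=cam("top"); im=c["image"].astype(int)
# bar: bright bluish within crop
sub=im[256:296,231:271]; m=((sub[:,:,2]>=sub[:,:,0]-2)&(sub.sum(2)>330)).astype('uint8')
n,l,s,ce=cv2.connectedComponentsWithStats(m); i=1+np.argmax(s[1:,4]); ys,xs=np.nonzero(l==i); print(s[i])
p=np.array([onz(c,x+231,y+256,.041)[:2] for x,y in zip(xs,ys)])
print("bar",p.mean(0)); w,V=np.linalg.eigh(np.cov(p.T)); d=V[:,1]; print(np.sqrt(w*12),np.degrees(np.arctan2(d[1],d[0])))
a=onz(c,253.8,265,.0035);b=onz(c,249.5,288.2,.0035); print("teeth",(a+b)/2,np.linalg.norm(a-b),np.degrees(np.arctan2(*(a-b)[[1,0]])))
# well: dark region
sub=im[190:240,360:410]; m=(sub.sum(2)<260).astype('uint8'); 
n,l,s,ce=cv2.connectedComponentsWithStats(m); 
for k in range(1,n):
  if s[k,4]>50: print(s[k],ce[k])
# ring outer circle edges along image: gaps
for (x,y) in [(598,80),(598,330)]:
    print(onz(c,360+(x-400)/8,190+y/8,.107))
```

```text
[ 15  12   8  18 101]
bar [0.45655406 0.12467926]
[0.01317    0.04189336] 171.21234317868576
teeth [0.45531739 0.12232045 0.0035    ] 0.05659547998542152 -9.50948116478324
[ 32   6  18  39 148] [43.73648649 24.53378378]
[  8   9  33  34 725] [24.17517241 25.51310345]
[ 0.63229709 -0.1815869   0.107     ]
[ 0.56194309 -0.18028606  0.107     ]
```

```bash
cat >> h.py <<'E'
def goal(p,yaw):
    """shift and turn in tool axes from present pose to TCP p, tool x at yaw deg, pointing down"""
    s=telemetry.read_state(); Rt=R.from_quat(s["orientation"])
    G=R.from_euler('z',yaw,degrees=True)*R.from_euler('x',180,degrees=True)
    print("shift",np.round(Rt.inv().apply(np.asarray(p)-s["tcp_pos"]),4),"turn",np.round((Rt.inv()*G).as_rotvec(degrees=True),2))
E
python3 - <<'E'
from h import *
c=cam("wrist"); s=telemetry.read_state(); Rt=R.from_quat(s["orientation"]); 
T=np.array(c["camera_from_world"]);o=-T[:3,:3].T@T[:3,3]
print("cam in tool",Rt.inv().apply(o-s["tcp_pos"]), "cam z in tool",Rt.inv().apply(T[2,:3]))
for d in [0,.05,.1,.15,.2]: print(d,proj(c,s["tcp_pos"]+Rt.apply([0,0,d])))
goal([.40,.13,.2],-9.5)
goal([.456,.1235,.2],-9.5)
E
```

```text
cam in tool [ 0.06833511 -0.00058619 -0.13889691] cam z in tool [-2.52060359e-01  2.78943561e-04  9.67711474e-01]
0 [278.61967273 282.72278835]
0.05 [278.28340173 242.20822732]
0.1 [278.07813025 217.4767341 ]
0.15 [277.93978864 200.80907736]
0.2 [277.84023117 188.81420635]
shift [ 0.4178 -0.5764  0.0458] turn [-3.000e-02  1.000e-02  3.412e+01]
shift [ 0.466  -0.5471  0.0457] turn [-3.000e-02  1.000e-02  3.412e+01]
```

Request:
{"name": "carry_out", "arguments": {"motion": [[[1, 0.04, -0.047, 0.004, 0, 0, 3.4], [1, 0.08, -0.094, 0.008, 0, 0, 6.8], [1, 0.12, -0.141, 0.012, 0, 0, 10.2], [1, 0.16, -0.188, 0.016, 0, 0, 13.6], [1, 0.2, -0.235, 0.02, 0, 0, 17], [1, 0.24, -0.282, 0.024, 0, 0, 20.4], [1, 0.28, -0.329, 0.028, 0, 0, 23.8], [1, 0.32, -0.376, 0.032, 0, 0, 27.2], [1, 0.36, -0.423, 0.036, 0, 0, 30.6], [1, 0.4, -0.47, 0.04, 0, 0, 34]]]}}

```text
time: 1.55
tcp_pos: [0.4286, 0.0276, 0.206]
orientation: [0.997, -0.083, 0.001, 0.0]
force: [-0.1, -0.7, 0.4]
opening: 0.0919
```

Run:
```python
from h import *
goal([.456,.1235,.18],-9.5)
print(telemetry.read_state())
```

```text
shift [ 0.0111 -0.0991  0.026 ] turn [-0.   -0.06 -0.02]
{'time': 1.55, 'joint_positions': array([ 0.0835252 ,  0.18357622, -0.311144  ,  2.05653135,  0.07127302,
        0.9103283 , -2.00331025]), 'qd': array([-0.86063414,  0.2948707 , -0.31062152, -0.25620592,  0.16907547,
       -0.01264761, -1.72376065]), 'effort': array([  5.67954361, -45.97716093,  -1.83807593, -24.74263966,
        -0.64692155,   0.31173262,   3.60460594]), 'tcp_pos': array([0.4286261 , 0.02758444, 0.20595193]), 'orientation': array([ 9.96553770e-01, -8.29475280e-02,  5.38551067e-04,  1.41810594e-05]), 'force': array([-0.12193979, -0.66505665,  0.4167846 ]), 'torque': array([-0.03924543, -0.07848379, -0.04562203]), 'opening': 0.09186009174033076}
```

Request:
{"name": "carry_out", "arguments": {"motion": [[[1, 0.006, -0.05, 0.013, 0, 0, 0], [1, 0.011, -0.099, 0.026, 0, 0, 0], [1, 0.011, -0.099, 0.026, 0, 0, 0], [1, 0.011, -0.099, 0.026, 0, 0, 0]]]}}

```text
time: 2.05
tcp_pos: [0.455, 0.1211, 0.1796]
orientation: [0.997, -0.082, -0.0, 0.0]
force: [0.3, -0.3, -0.8]
opening: 0.0917
```

Run:
```python
from h import *
s=telemetry.read_state(); print(s["tcp_pos"],s["joint_positions"],s["qd"])
c=cam("wrist"); cv2.imwrite("pics/w1.png",c["image"][:,:,::-1])
```

```text
[0.45498418 0.12109905 0.1795829 ] [-0.08485896  0.28859865 -0.3531887   1.99859631  0.12889232  0.87627658
 -2.24166123] [ 0.02306883 -0.01500805  0.01218727  0.00596446 -0.00038271  0.00022128
 -0.0006934 ]
```

View pics/w1.png

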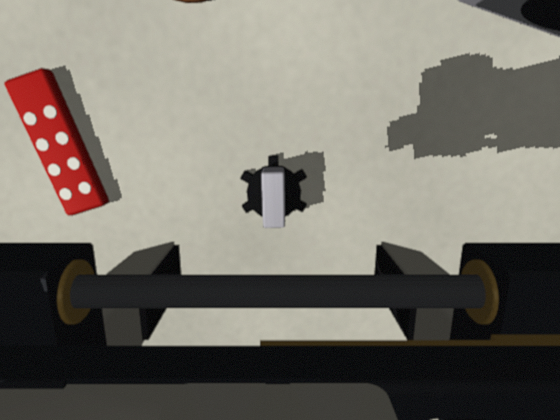

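The dial is upright at about (273,195) in the wrist view, with its bar almost vertical in the image (aligned with tool x). I'll measure it from this view.

Run:
```python
from h import *
c=cam("wrist"); im=c["image"].astype(int)
x0,y0=230,145; sub=im[y0:y0+95,x0:x0+90]
m=((sub[:,:,2]>=sub[:,:,0]+2)&(sub.sum(2)>330)).astype('uint8')
n,l,s,ce=cv2.connectedComponentsWithStats(m); i=1+np.argmax(s[1:,4]); print(s[i],ce[i])
cn,_=cv2.findContours((l==i).astype('uint8'),0,2); print(cv2.minAreaRect(cn[0]))
ys,xs=np.nonzero(l==i)
p=np.array([onz(c,x+x0,y+y0,.041)[:2] for x,y in zip(xs,ys)])
w,V=np.linalg.eigh(np.cov(p.T)); d=V[:,1]; print("bar",p.mean(0),np.sqrt(w*12),np.degrees(np.arctan2(d[1],d[0])))
g=sub.max(2); k=(g<60).astype('uint8'); 
big=cv2.resize(im[145:245,225:325].astype('uint8'),(600,600),interpolation=0); cv2.imwrite("pics/w1z.png",big[:,:,::-1])
```

```text
[  30   28   23   55 1158] [41.67530225 54.05958549]
((41.0, 55.0), (54.0, 22.0), 90.0)
bar [0.45940321 0.12500608] [0.01706199 0.04360715] 171.90274128488934
```

View pics/w1z.png

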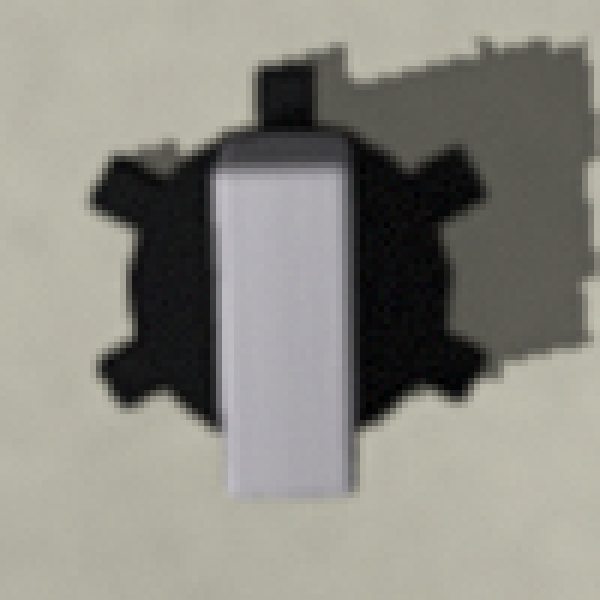

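Run:
```python
from h import *
c=cam("wrist"); f=lambda x,y,z: onz(c,225+x/6-.5,145+y/6-.5,z)
K=[f(*q,.041) for q in [(214,168),(348,168),(230,495),(356,495)]]
K=np.array(K); print(K[:,:2], K.mean(0))
for a,b in [(2,0),(3,1)]: d=K[b]-K[a]; print(np.linalg.norm(d),np.degrees(np.arctan2(d[1],d[0])))
print(np.linalg.norm(K[0]-K[1]))
t=[f(*q,.007) for q in [(286,66),(472,168),(106,178),(112,388),(472,384)]]
m=K.mean(0)
for p in t: d=p-m; print(p[:2],np.hypot(*d[:2]),np.degrees(np.arctan2(d[1],d[0])))
# circle through 5 tooth tips
A=np.array([[2*p[0],2*p[1],1] for p in t]); b=[p[0]**2+p[1]**2 for p in t]; s=np.linalg.lstsq(A,b,rcond=None)[0]; print(s[:2],np.sqrt(s[2]+s[0]**2+s[1]**2))
for p in t: d=p[:2]-s[:2]; print(np.degrees(np.arctan2(d[1],d[0])))
ss=telemetry.read_state(); print(ss["tcp_pos"])
goal([.458,.1245,.03],-9)
```

```text
[[0.48203229 0.13001257]
 [0.47916905 0.11287489]
 [0.43797881 0.13572384]
 [0.4351781  0.11896574]] [0.45858956 0.12439426 0.041     ]
0.044422157806861574 -7.386843097548227
0.04441060285863853 -7.882874851321783
0.017375223586248323
[0.48993862 0.11965996] 0.031704526946812236 -8.58784391586545
[0.47092107 0.09544641] 0.0314649618872545 -66.92646368627271
[0.47825747 0.14825897] 0.030924924226584893 50.506634548380035
[0.44704982 0.1533517 ] 0.03117208884215069 111.72762344532897
[0.43879636 0.10021653] 0.03124633841882656 -129.30562302792373
[0.45877339 0.12418741] 0.03126062296072201
-8.265682176588985
-67.08815919510255
51.01247906537972
111.89932535910602
-129.8073967233449
[0.45523617 0.12019832 0.1799768 ]
shift [ 0.002  -0.0048  0.15  ] turn [ 0.03 -0.02 -0.5 ]
```

Run:
```python
from h import *
goal([.4587,.1242,.037],-8)
```

```text
shift [ 0.0027 -0.0046  0.143 ] turn [ 0.03 -0.02 -1.5 ]
```

Request:
{"name": "carry_out", "arguments": {"motion": [[[0.2, 0.0027, -0.0046, 0.045, 0, 0, -1.5], [0, 0.0027, -0.0046, 0.09, 0, 0, -1.5], [0, 0.0027, -0.0046, 0.13, 0, 0, -1.5], [0, 0.0027, -0.0046, 0.143, 0, 0, -1.5], [0, 0.0027, -0.0046, 0.143, 0, 0, -1.5], [0, 0.0027, -0.0046, 0.143, 0, 0, -1.5]]]}}

```text
time: 2.95
tcp_pos: [0.4597, 0.1259, 0.0381]
orientation: [0.998, -0.069, 0.001, -0.0]
force: [0.1, 0.1, 0.4]
opening: 0.0464
```

Run:
```python
from h import *
goal([.4587,.1242,.037],-8)
c=cam("wrist"); cv2.imwrite("pics/w2.png",c["image"][:,:,::-1])
```

```text
shift [-0.0007  0.0018  0.0011] turn [-0.05 -0.12  0.1 ]
```

View pics/w2.png

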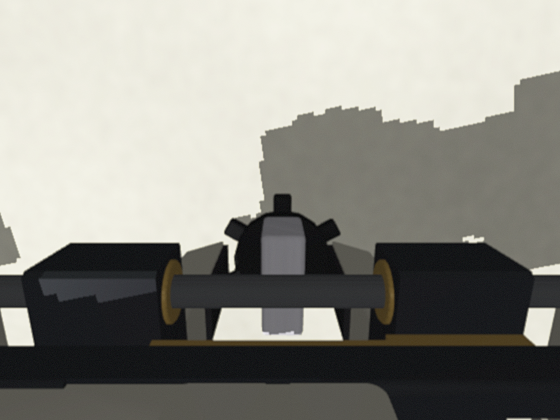

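The dial sits between the open fingers, with its bar at u≈283 against jaw centre at about 278. I'll shift about 1.5 mm and then close.

Request:
{"name": "carry_out", "arguments": {"motion": [[[0, -0.0007, 0.0018, 0.001, 0, 0, 0], [-0.4, -0.0007, 0.0018, 0.001, 0, 0, 0], [-1, -0.0007, 0.0018, 0.001, 0, 0, 0], [-1, -0.0007, 0.0018, 0.001, 0, 0, 0], [-1, -0.0007, 0.0018, 0.001, 0, 0, 0], [-1, -0.0007, 0.0018, 0.001, 0, 0, 0]]]}}

```text
time: 3.75
tcp_pos: [0.4577, 0.1241, 0.0358]
orientation: [0.998, -0.069, 0.0, 0.0]
force: [-0.9, -0.1, 1.1]
opening: 0.0175
```

Run:
```python
from h import *
s=telemetry.read_state(); print(s["opening"],s["tcp_pos"],s["force"],s["joint_positions"])
goal([.4587,.1242,.037],-8)
```

```text
0.017543308519463337 [0.45771759 0.12406379 0.03575114] [-0.85738836 -0.13711051  1.13708489] [-0.16145196  0.51493387 -0.28302984  2.12543207  0.27329443  0.53484914
 -2.35423291]
shift [ 0.001  -0.0003 -0.0012] turn [ 0.   -0.    0.13]
```

Request:
{"name": "carry_out", "arguments": {"motion": [[[-1, 0.001, 0, -0.02, 0, 0, 0], [-1, 0.001, 0, -0.07, 0, 0, 0], [-1, 0.001, 0, -0.12, 0, 0, 0], [-1, 0.001, 0, -0.16, 0, 0, 0], [-1, 0.001, 0, -0.174, 0, 0, 0], [-1, 0.001, 0, -0.174, 0, 0, 0]]]}}

```text
time: 4.5
tcp_pos: [0.4589, 0.1238, 0.2098]
orientation: [0.998, -0.069, 0.0, -0.0]
force: [0.2, -1.4, -1.2]
opening: 0.0175
```

Run:
```python
from h import *
s=telemetry.read_state(); print(s["opening"],s["tcp_pos"],s["force"])
goal([.525,-.18,.21],-1)
```

```text
0.017516848064353906 [0.45885499 0.12381701 0.20976818] [ 0.15275606 -1.41201336 -1.21138849]
shift [ 1.072e-01  2.919e-01 -2.000e-04] turn [-0.   -0.05 -6.89]
```

Request:
{"name": "carry_out", "arguments": {"motion": [[[-1, 0.01, 0.028, 0, 0, 0, -1], [-1, 0.027, 0.073, 0, 0, 0, -2], [-1, 0.044, 0.12, 0, 0, 0, -3], [-1, 0.062, 0.168, 0, 0, 0, -4], [-1, 0.078, 0.213, 0, 0, 0, -5], [-1, 0.092, 0.252, 0, 0, 0, -6], [-1, 0.103, 0.28, 0, 0, 0, -6.9], [-1, 0.107, 0.292, 0, 0, 0, -6.9], [-1, 0.107, 0.292, 0, 0, 0, -6.9], [-1, 0.107, 0.292, 0, 0, 0, -6.9]]]}}

```text
time: 5.75
tcp_pos: [0.5244, -0.1782, 0.2093]
orientation: [1.0, -0.008, -0.0, -0.0]
force: [-0.8, -0.2, 0.5]
opening: 0.018
```

Run:
```python
from h import *
s=telemetry.read_state(); print(s["opening"],s["tcp_pos"],s["force"],s["joint_positions"],abs(s["qd"]).max())
c=cam("wrist"); cv2.imwrite("pics/w3.png",c["image"][:,:,::-1])
```

```text
0.01797556622280534 [ 0.52442743 -0.17817368  0.20925264] [-0.75179492 -0.19619924  0.46204879] [ 0.41592108  0.370856   -0.24517047  1.77944806  0.10347771  1.00487889
 -1.45496292] 0.006950237272571272
```

View pics/w3.png

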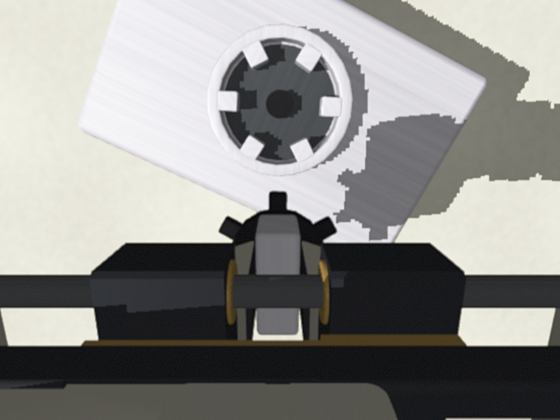

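The well is at about (280,100) in the wrist view, with gaps near-vertical. The held dial's front tooth is at (278,200). I'll zoom in on the well.

Run:
```python
from h import *
im=cv2.imread("pics/w3.png"); cv2.imwrite("pics/w3z.png",cv2.resize(im[20:180,200:360],(640,640)[:2],interpolation=0)[:600])
cv2.imwrite("pics/w3d.png",cv2.resize(im[185:265,205:345],(700,400),interpolation=0))
```

```text
(no output)
```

View pics/w3z.png

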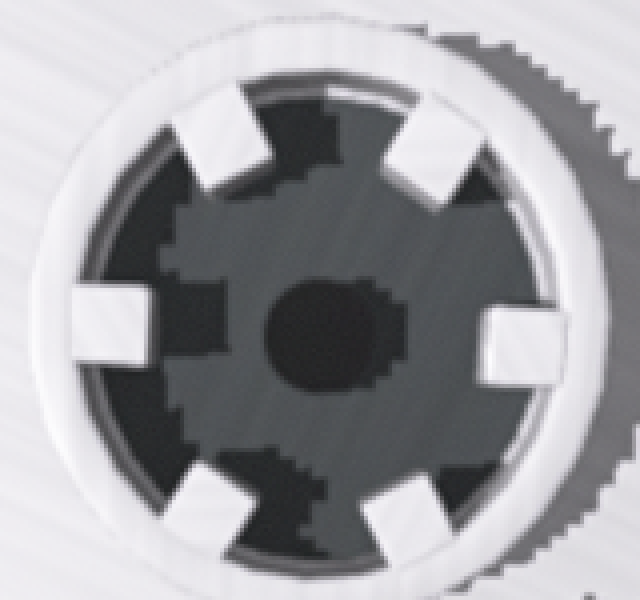

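View pics/w3d.png

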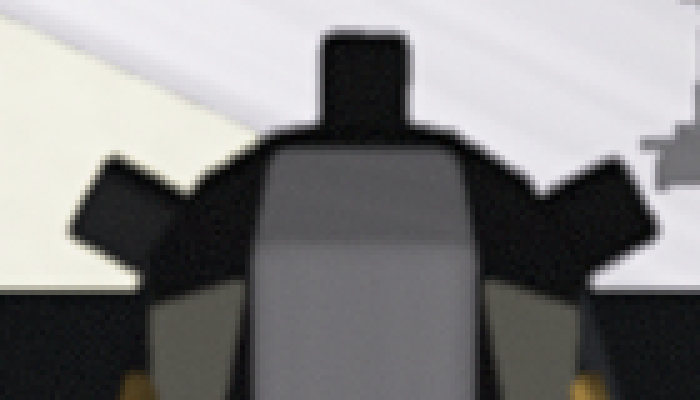

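```bash
cat > m.py <<'E'
from h import *
def circ(P):
    A=np.array([[2*p[0],2*p[1],1] for p in P]); b=[p[0]**2+p[1]**2 for p in P]; s=np.linalg.lstsq(A,b,rcond=None)[0]; return s[:2],np.sqrt(s[2]+s[0]**2+s[1]**2)
c=cam("wrist"); st=telemetry.read_state(); z=st["tcp_pos"][2]
W=[onz(c,200+x/4-.5,20+y/4-.5,.114)[:2] for x,y in [(150.5,325),(481.5,344),(240,174),(412,186),(230,481),(392,492)]]
ce,r=circ(W); print("well",ce,r)
an=np.array([np.degrees(np.arctan2(*(p-ce)[::-1])) for p in W]); g=(an+30)%60; g[g>30]-=60; print("gap angs",g,g.mean(), [np.hypot(*(p-ce)) for p in W])
D=[onz(c,205+x/5-.5,185+y/5-.5,z-.0288)[:2] for x,y in [(366,33),(637,194),(94,193)]]
cd,r=circ(D); print("dial",cd,r,"tcp",st["tcp_pos"])
da=np.array([np.degrees(np.arctan2(*(p-cd)[::-1])) for p in D]); print(da)
e=R.from_quat(st["orientation"]).as_matrix()[:,0]; print("tool yaw",np.degrees(np.arctan2(e[1],e[0])))
E
python3 m.py
```

```text
well [ 0.59951522 -0.17943593] 0.026315926610021228
gap angs [-4.80591073 -3.21227663 -4.62944963 -4.07603623 -2.97069622 -4.05663363] -3.958500513510368 [np.float64(0.026063056795488555), np.float64(0.025806358536916874), np.float64(0.026572939193955994), np.float64(0.026443473769466812), np.float64(0.026193548386873104), np.float64(0.026803665982564118)]
dial [ 0.52780836 -0.17764468] 0.029875737751821542 tcp [ 0.52462621 -0.1784329   0.20967878]
[ -0.9911359  -63.14597821  61.23835573]
tool yaw -0.865017476731545
```

Run:
```python
from h import *
c=cam("wrist"); st=telemetry.read_state(); p=st["tcp_pos"]
for v,z,n in [(233.1,.0052,'bar top front'),(214,-.0238,'bar foot front'),(191.2,-.0288,'tooth tip')]:
    q=onz(c,277.8,v,p[2]+z); print(n,q-p)
for a,b,z in [((253,475),243,.0052),((272,460),147,-.0238)]:
    L=[onz(c,205+x/5-.5,185+b/5-.5,p[2]+z) for x in a]; print((L[0]+L[1])/2-p, L[0][1]-L[1][1])
goal([.598,-.1798,.17],-4)
```

```text
bar top front [0.02341121 0.0004594  0.0052    ]
bar foot front [ 0.02316277  0.00044368 -0.0238    ]
tooth tip [ 0.03303303  0.00029523 -0.0288    ]
[0.02341412 0.0006552  0.0052    ] 0.017357281929340135
[ 0.02321212  0.00049016 -0.0238    ] 0.017637789418998573
shift [ 0.0733 -0.      0.0398] turn [-0.01 -0.    3.12]
```

Request:
{"name": "carry_out", "arguments": {"motion": [[[-1, 0.02, 0.0002, 0.005, 0, 0, 1], [-1, 0.045, 0.0002, 0.015, 0, 0, 2], [-1, 0.065, 0.0002, 0.03, 0, 0, 3], [-1, 0.074, 0.0002, 0.04, 0, 0, 3.1], [-1, 0.074, 0.0002, 0.04, 0, 0, 3.1], [-1, 0.074, 0.0002, 0.04, 0, 0, 3.1]]]}}

```text
time: 6.65
tcp_pos: [0.5982, -0.1815, 0.1702]
orientation: [0.999, -0.036, 0.0, 0.0]
force: [-0.1, 0.4, -0.2]
opening: 0.018
```

Run:
```python
from h import *
s=telemetry.read_state(); print(s["opening"],s["tcp_pos"],s["force"],abs(s["qd"]).max())
goal([.5987,-.18,.17],-4)
c=cam("wrist"); a=c["image"][90:300,150:410]; cv2.imwrite("pics/w4.png",cv2.resize(a,None,fx=2.8,fy=2.8,interpolation=0)[:,:,::-1])
c=cam("scene"); a=c["image"][150:300,80:260]; cv2.imwrite("pics/s4.png",cv2.resize(a,None,fx=4,fy=4,interpolation=0)[:,:,::-1])
```

```text
0.018027313607822948 [ 0.5981556  -0.18150715  0.17020613] [-0.12287346  0.40812115 -0.19597998] 0.008874615715485621
shift [ 0.0004 -0.0015  0.0002] turn [ 0.01 -0.   -0.07]
```

View pics/w4.png

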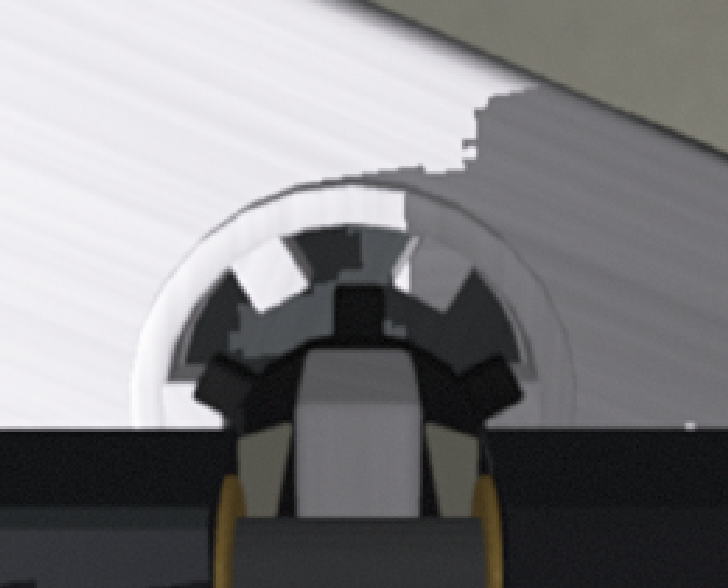

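View pics/s4.png

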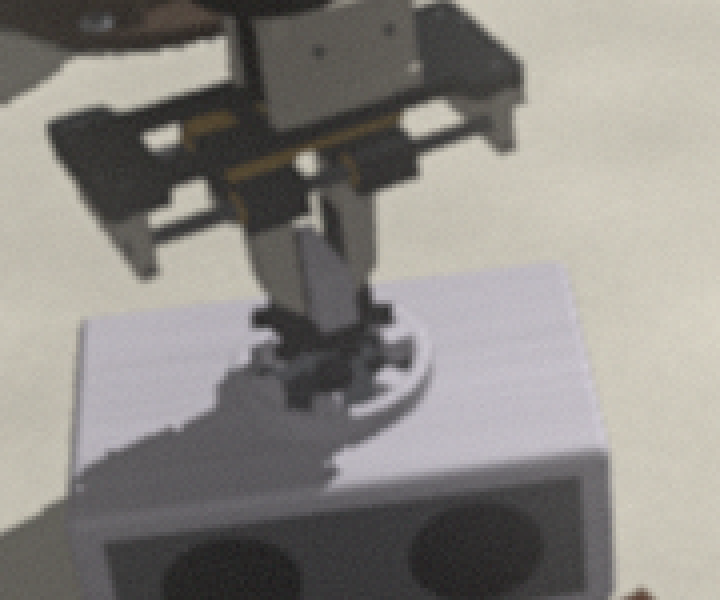

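Wrist view: the front dial tooth (x≈358 in zoom) sits about 1–1.5 mm right of the middle of the front gap and ring (≈353–356), which agrees with the computed −1.5 mm. The yaw looks aligned. I'll descend part way.

Request:
{"name": "carry_out", "arguments": {"motion": [[[-1, 0.0004, -0.0015, 0.006, 0, 0, 0], [-1, 0.0004, -0.0015, 0.012, 0, 0, 0], [-1, 0.0004, -0.0015, 0.016, 0, 0, 0], [-1, 0.0004, -0.0015, 0.02, 0, 0, 0], [-1, 0.0004, -0.0015, 0.024, 0, 0, 0], [-1, 0.0004, -0.0015, 0.024, 0, 0, 0], [-1, 0.0004, -0.0015, 0.024, 0, 0, 0]]]}}

```text
time: 7.62
tcp_pos: [0.5993, -0.1801, 0.1458]
orientation: [0.999, -0.036, 0.0, 0.0]
force: [-0.2, -0.7, -0.6]
opening: 0.0177
```

Run:
```python
from h import *
s=telemetry.read_state(); print(s["opening"],s["tcp_pos"],s["force"],s["torque"],abs(s["qd"]).max())
goal([.5987,-.18,.136],-4)
c=cam("wrist"); a=c["image"][90:300,150:410]; cv2.imwrite("pics/w5.png",cv2.resize(a,None,fx=2.8,fy=2.8,interpolation=0)[:,:,::-1])
```

```text
0.017749339508711572 [ 0.59925363 -0.18005208  0.14584786] [-0.23944654 -0.67562596 -0.55729861] [0.08919735 0.01226187 0.02329463] 0.002862485012858798
shift [-0.0006 -0.      0.0098] turn [ 0.   -0.01 -0.08]
```

View pics/w5.png

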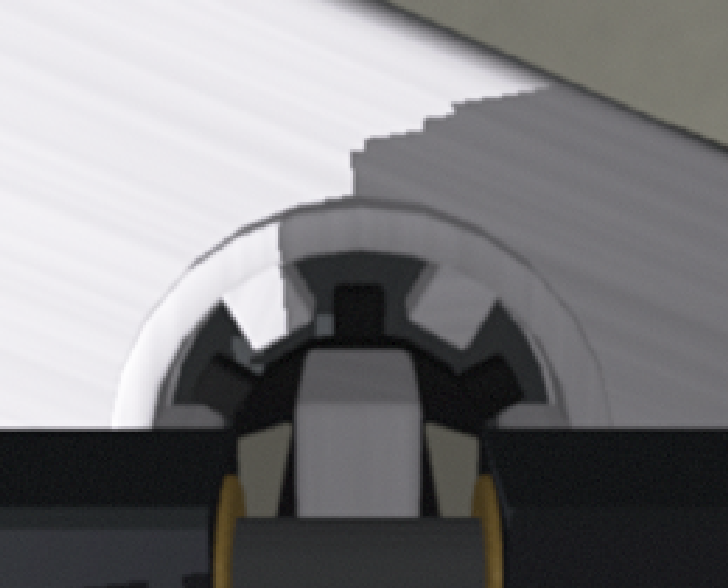

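The teeth are in the gaps and centred, with no contact force. Now pushing down.

Request:
{"name": "carry_out", "arguments": {"motion": [[[-1, -0.0004, 0, 0.002, 0, 0, 0], [-1, -0.0004, 0, 0.004, 0, 0, 0], [-1, -0.0004, 0, 0.006, 0, 0, 0], [-1, -0.0004, 0, 0.008, 0, 0, 0], [-1, -0.0004, 0, 0.0095, 0, 0, 0], [-1, -0.0004, 0, 0.0105, 0, 0, 0], [-1, -0.0004, 0, 0.011, 0, 0, 0], [-1, -0.0004, 0, 0.011, 0, 0, 0]]]}}

```text
time: 8.68
tcp_pos: [0.5988, -0.18, 0.1358]
orientation: [0.999, -0.036, 0.0, 0.0]
force: [-5.0, 0.6, 11.5]
opening: 0.0178
```

Run:
```python
from h import *
s=telemetry.read_state(); print(s["opening"],s["tcp_pos"],s["force"],s["torque"],abs(s["qd"]).max())
c=cam("wrist"); a=c["image"][90:300,150:410]; cv2.imwrite("pics/w6.png",cv2.resize(a,None,fx=2.8,fy=2.8,interpolation=0)[:,:,::-1])
```

```text
0.017839810854536245 [ 0.59883371 -0.18003379  0.13579121] [-5.0245803   0.57063097 11.52719498] [0.25491879 1.0466852  0.01637406] 0.0020079956262022266
```

View pics/w6.png

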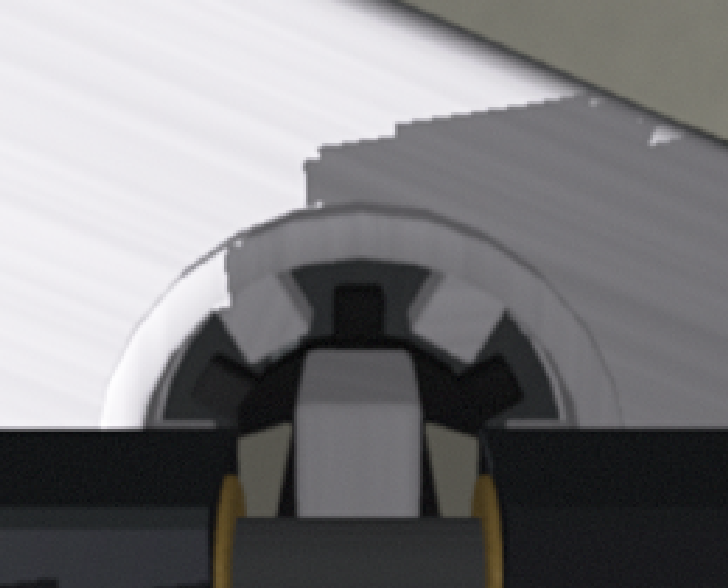

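Force is 11.5 N up at TCP z 0.1358, which is nominally seated. I'll press 2.5 mm further and ease −x to confirm it is on the floor.

Request:
{"name": "carry_out", "arguments": {"motion": [[[-1, -0.0006, 0, 0.001, 0, 0, 0], [-1, -0.0006, 0, 0.002, 0, 0, 0], [-1, -0.0006, 0, 0.0025, 0, 0, 0], [-1, -0.0006, 0, 0.0025, 0, 0, 0]]]}}

```text
time: 9.22
tcp_pos: [0.5988, -0.18, 0.1357]
orientation: [0.999, -0.036, 0.001, 0.0]
force: [-10.3, 2.1, 32.0]
opening: 0.0179
```

Run:
```python
from h import *
s=telemetry.read_state(); print(s["opening"],s["tcp_pos"],s["force"],s["torque"])
c=cam("wrist"); a=c["image"][90:300,150:410]; cv2.imwrite("pics/w7.png",cv2.resize(a,None,fx=2.8,fy=2.8,interpolation=0)[:,:,::-1])
```

```text
0.017875115746903408 [ 0.59882401 -0.18003062  0.1356999 ] [-10.30090955   2.1121818   32.03768445] [ 0.53101977  2.51792706 -0.00281225]
```

View pics/w7.png

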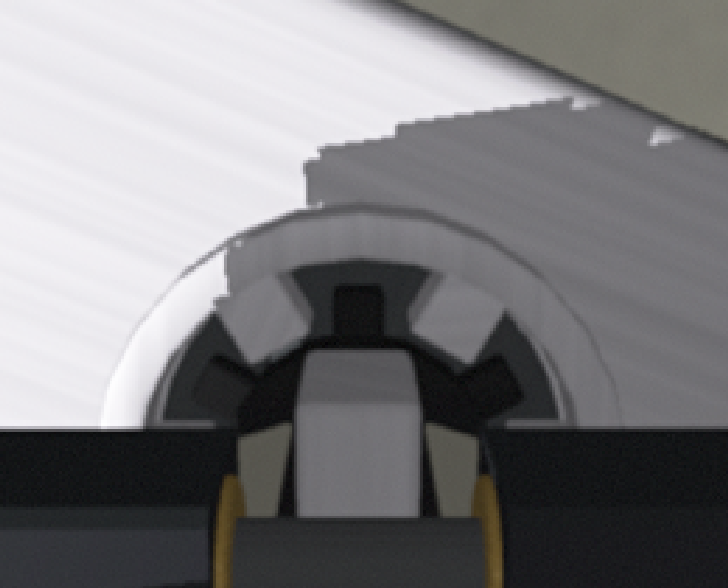

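A 32 N push gave no further motion: a hard stop at the nominal seated height. I'll relax the preload, open and retreat.

Request:
{"name": "carry_out", "arguments": {"motion": [[[-1, 0.0005, 0, -0.0025, 0, 0, 0], [-1, 0.0005, 0, -0.003, 0, 0, 0], [-0.4, 0.0005, 0, -0.003, 0, 0, 0], [-0.2, 0.0005, 0, -0.003, 0, 0, 0], [-0.2, 0.0005, 0, -0.003, 0, 0, 0], [-0.2, 0.0005, 0, -0.003, 0, 0, 0]]]}}

```text
time: 10.02
tcp_pos: [0.5986, -0.18, 0.135]
orientation: [0.999, -0.036, -0.0, -0.0]
force: [0.9, -0.4, -0.0]
opening: 0.0364
```

Run:
```python
from h import *
s=telemetry.read_state(); print(s["opening"],s["tcp_pos"],s["force"],s["torque"])
```

```text
0.03635405724745674 [ 0.59858801 -0.17997043  0.13502173] [ 0.91725137 -0.44392739 -0.02900967] [0.04636871 0.01143629 0.08858922]
```

Released with no force. I'll lift straight up and back off to −x so I can view the dial.

Request:
{"name": "carry_out", "arguments": {"motion": [[[-0.2, 0, 0, -0.02, 0, 0, 0], [-0.2, 0, 0, -0.06, 0, 0, 0], [-0.2, -0.02, 0, -0.1, 0, 0, 0], [-0.2, -0.05, 0, -0.11, 0, 0, 0], [-0.2, -0.07, 0, -0.11, 0, 0, 0], [-0.2, -0.07, 0, -0.11, 0, 0, 0], [-0.2, -0.07, 0, -0.11, 0, 0, 0]]]}}

```text
time: 10.9
tcp_pos: [0.5294, -0.175, 0.2452]
orientation: [0.999, -0.036, 0.0, 0.0]
force: [-0.4, 0.2, -0.0]
opening: 0.0367
```

Run:
```python
from h import *
s=telemetry.read_state(); print(s["opening"],s["tcp_pos"],s["force"],abs(s["qd"]).max())
c=cam("wrist"); a=c["image"][:240,150:410]; cv2.imwrite("pics/w8.png",cv2.resize(a,None,fx=2.5,fy=2.5,interpolation=0)[:,:,::-1])
c=cam("scene"); cv2.imwrite("pics/s8.png",c["image"][:,:,::-1])
```

```text
0.036712835687895025 [ 0.52943115 -0.17502459  0.24522705] [-0.41901479  0.17347509 -0.01512347] 0.010676655897700215
```

View pics/w8.png

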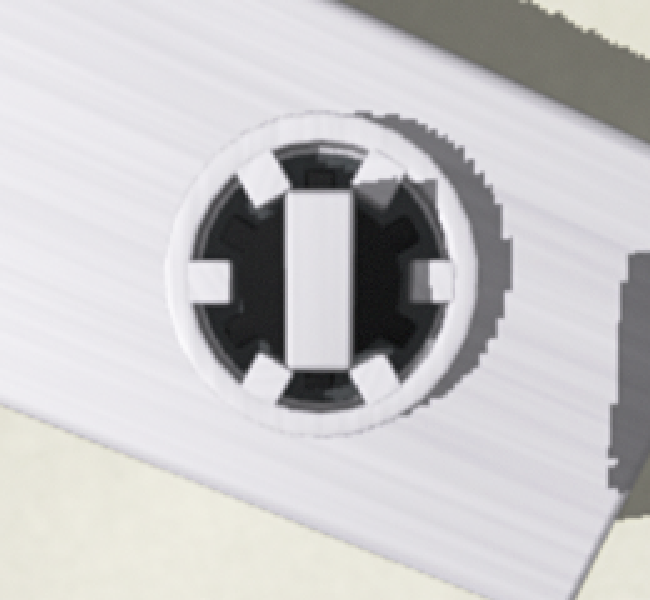

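View pics/s8.png

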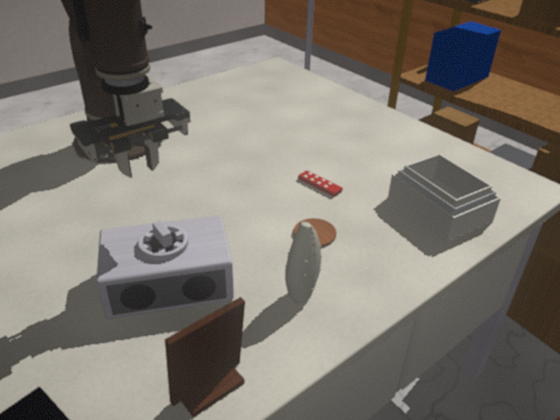

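Run:
```python
from h import *
c=cam("wrist"); f=lambda x,y,z: onz(c,150+x/2.5-.5,y/2.5-.5,z)[:2]
K=np.array([f(*q,.141) for q in [(286,191),(354,191),(286,369),(353,369)]]); print("bar",K.mean(0),np.linalg.norm(K[0]-K[2]),np.linalg.norm(K[0]-K[1]))
W=np.array([f(*q,.114) for q in [(230,282),(428,282),(269,203),(376,203),(271,379),(372,379)]]); print("well",W.mean(0))
```

```text
bar [ 0.59925833 -0.17911025] 0.0448475230016291 0.017320987328390013
well [ 0.59733632 -0.18029921]
```

Run:
```python
from cell import ticket
print(ticket.job_done())
```

```text
the job is handed in; nothing more can be done
None
```

The dial is seated in the speaker's well, the gripper has let go and backed off, and I handed the job in after about 11 s of robot time. I gripped the dial by its bar and turned it to the well's gap angle, about −4° in world yaw. I then lowered it with the teeth in the gaps and pushed it down.

**Seating:** Pressing with 32 N gave no further movement, and the tool stopped at z = 0.1357 m. That equals the height at which I gripped the dial plus the 100 mm floor, so its underside should be on the floor and the stub fully down. I inferred the stub's position from this and did not measure it directly.

**After release:** The picture shows the dial meshed, with no visible tilt, and the gripper clear of everything. The apparent bar size fits the seated height, but that check is only good to a few millimetres.

**Centring:** A rough measurement from that picture put the bar about 2 mm from the well's axis. That is close to the accuracy of the picks and calibration, and inside the 5 mm limit.

**Disagreements:**
- The tooth tips measured 30 to 31 mm from the dial's axis, against the stated 32 mm.
- A sideways force of up to 10 N appeared while pressing and went away on release.

**Other objects:** In the last scene picture the vase, remote and coaster look to be where they started.

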